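# Extend the alignment boom to the mark and hold it

## Task

On the alignment unit, first fold the orange beam guard all the way down. Then squeeze the boom's grip so that its blue lock button is pressed in, pull the boom straight out until its yellow pointer stands over the red mark on the rule, and finish while still holding it there, steady and with the button squeezed in. Do not let the boom's target hit the guard, do not shift the mark, and leave the lens, the screwdriver and the slide box where they are.

Things in the scene. Friction and masses are not known exactly. Their poses are not given: they have to be found in the camera images.
- unit: alignment unit fixed to the table: grey plate 370 x 150 x 12 mm carrying a white sleeve (x 0 to 170 mm, 34 mm wide, top 145 mm up). Origin: on the table surface, on its centre line. Its -x is the way the boom extends (roughly towards the robot), +y the side of the blue button. Plate from x -180 to +190 mm; 50 mm high posts at x -170, y +-81 mm. Place and yaw vary
- grip (a point): centre of the boom's black grip block, 44 x 36 x 46 mm (x, y, z as the unit), 130 mm up; at home 60 mm to -x of the unit's origin. Squeeze it along y with the button: 44 mm wide over the button, 38 mm with it in. In front (-x), to 40 mm from here, a white and red target 38 mm across; behind (+x) the 14 mm bar, and from 40 mm on the brass latch and its catch
- boom (a joint): extension of the telescoping boom in m, 0 = home, grows as it comes out along the unit's -x, stop at 0.15. A spring pulls it home with 1.5 N at home to 3 N far out. At home a catch holds it (1 to 2 mm of play) until the blue button is pressed in
- release (a joint): travel of the blue lock button in m: 0 = out (locked), 0.006 = fully in; free of the catch above 0.004. A spring resists with 3 N rising to 7 N; the button moves along the unit's -y, into the grip block. It moves along with the boom
- button_face (a point): centre of the outer face of the round blue lock button, 20 mm across, in the middle of the +y side of the grip block, standing out 8 mm from it
- pointer (a point): tip of the boom's yellow pointer (a 4 mm wide bar across the top of the sleeve), fixed to the boom 160 mm to +x of grip, 24 mm to -y of the centre line, 154 mm above the table; it travels with the boom along the rule, whose ticks are 10 mm apart
- mark_site (a point): centre of the red mark: a red rider 10 mm long (x) and 26 mm wide (y) on the rule on top of the sleeve, at 154 mm height, the pointer ends over it; axes as the unit. The mark is not to be moved
- mark (a joint): where the mark stands on the rule, in m: the boom extension at which the pointer is exactly over the middle of the mark (0.045 to 0.085)
- guard (a joint): angle of the orange fold-down beam guard in rad: 0 = upright, 1.52 = folded flat towards the robot (-x of the unit). A stiff hinge holds it when nearly upright; beyond about 0.45 rad it goes down slowly by itself (about 1.5 s)
- guard_hinge (a point): middle of the guard's hinge line, which runs along the unit's y, 170 mm to -x of the unit's origin, 24 mm above the table
- guard_tab (a point): middle of the top edge of the guard's black tab, 130 mm from the hinge line (154 mm above the table when upright). The tab is 10 mm thick, 64 mm wide, 26 mm high; below it the orange panel is 6 mm thick, 144 mm wide. Behind the upright guard 65 mm are free before the target
- lens: bystander: a black-rimmed lens on a post with a round foot 52 mm across, 93 mm tall; origin at the centre of its underside
- driver: bystander: a red-handled screwdriver 160 mm long, lying on the table along its x; origin near its middle, on the table
- slidebox: bystander: a blue slide box 85 x 100 x 32 mm; origin at the centre of its underside

How it is judged:
By the outcome, as a careful person would: the job done as asked, in the order asked, and still so for the second after the job is handed in, while the arm keeps its last pose, push and grip.
It also fails if it takes over 40 s, if anything falls off the work surface, if the arm or the gripper's body presses on something with over 40 N, if the wrist force passes 120 N, or if a joint passes its speed limit or range.

## Robot

A 6-joint arm with a two-finger parallel gripper is mounted at the origin on the work surface. World frame = base frame: x ahead of the robot, y to its left, z up, the work surface at z = 0. Lengths are in mm, angles in degrees, forces in N, time in s.
With the tool pointing down it reaches from about 350 to 850 mm from the base axis. Payload 8.1 kg.
Tool frame: the origin (TCP) lies at the very end of the fingers, on their centre line; the grasp point (between the pads) lies r.tcp_to_grasp behind it (r.tcp_to_grasp is the distance from the TCP to the grasp point, in mm); z points along the fingers, y is the line along which they close (so a half turn about z gives the same grasp; the last joint's range is limited). The gripper opens to 85 mm and grips with 20 to 120 N. Pads are 22 mm wide; open, the fingers measure 114 mm over their backs; the gripper's body (76 mm by 85 mm) begins 54 mm behind the grasp point. The pads swing forward as they close: fully open they stand 13 mm farther back than shut.
Start: joints at [-78.747, 7.471, 85.268, -0, 87.261, -4.893], TCP at [166.871, -576.333, 231.292] pointing down, gripper open.
Joint ranges: [-169.43, 169.43], [-51.17, 129.36], [1.28, 143.12], [-76.62, 256.62], [0, 156.53], [-152.29, 152.29]. Speed limits (degrees/s): [136.94, 136.94, 159.86, 180, 180, 180].

## Interface

Orientations are given as [roll, pitch, yaw] about the fixed x, y, z axes, in that order (R = Rz(yaw) Ry(pitch) Rx(roll)).
In Python, from bench import sense, viewer, order, r gives the robot as it stands.
- The arm moves only by the tool carry_out, never from a script. Its argument "increments" is one flat list of numbers, 7 for each row, row after row: the shift along the tool's x, y, z as a fraction of full scale, then the turn, a rotation vector about the tool's x, y, z as a fraction of full scale, then the opening, from -1 (shut) to 1 (fully open). A call has exactly 10 rows; each row is the pose to reach, as a shift and turn from the pose commanded when the call began, along the tool's axes at that moment, turning the shorter way round; what a row does not reach only later rows make up. Full scale, the value 1, is 400 mm for a shift and 2 pi rad for a turn. A row lasts 1/8 s, in which the tool goes at most 62.5 mm and 10.7 degrees, less where a joint would pass 70% of its speed; a pose out of reach is approached as far as the arm can. A call with a number of a shift or a turn outside -1 to 1 is refused whole. A call with a gripper value outside its range is refused whole. The fingers move at their own pace and stop on an object; "force" is the grip in N (left out, the last holds). Time passes only in rows, so rows that repeat a pose let the fingers close, or fill a call up. It gives the time, the measured TCP pose, the force, the opening and the grip force at its end, in the units of the state.
- sense(): the state, without advancing time (a new reading comes with each control period).
- viewer.snapshot(name): name is "scene" or "top"; returns the picture (480x640x3 uint8, red, green, blue); there is no depth.
- viewer.get_calibration(name): a dict with "fx", "fy", "cx", "cy" (pixels), "R" (3x3) and "t" (3): a world point X has camera coordinates R X + t. Camera axes: x right, y down, z forward; pixel columns grow to the right and rows downward; lengths in mm; the calibration is good to about 2 mm. A picture is of the moment at which its call begins. get_calibration takes no time and is no camera call.
- order.hand_in(): hands the job in; it is judged then, once.
The state is a dict: "time": time; "joint_pos": joint angles; "qd": joint speeds; "joint_efforts": joint torques, N m; "tool_pos": TCP position; "tcp_rot": TCP orientation; "ft_force": force on the tool from outside, world axes, zero at the start; "wrist_torque": the same for the moment, N m; "finger_gap": finger opening in mm; "grip_force": force on a finger pad.
Only numpy, scipy, OpenCV 4.12 (cv2) and the standard library are available. Lean on these libraries where they do the work, as an engineer would, in place of code of your own. Each camera call takes 0.05 s, during which the arm holds its last target. There are 200 camera calls.

## Working session

There is one attempt and no reset: what is moved stays moved. The work goes in short steps, Python scripts to look and compute and a tool call to move; the robot and the scene stay as the last step left them, time stands still between calls to the robot, and variables do not carry over. Pictures are saved under pics/ and viewed, at most 10 in all, crops included, and the job is handed in when it is done.

Besides the shell and the picture viewer there is one more tool, called after ">>>" as name(argument=value, ...), one argument or row to a line, values as JSON. carry_out: Moves the arm, as the interface text tells. Its arguments: {"type":"object","properties":{"increments":{"type":"array"},"force":{"type":"number"}},"required":["increments"]}

```bash
mkdir -p pics; ls; python3 - <<'E'
from bench import sense, viewer, order, r
import cv2
for n in("scene","top"):
    im=viewer.snapshot(n); cv2.imwrite(f"pics/{n}0.png",im[:,:,::-1])
    c=viewer.get_calibration(n); print(n,c)
print(sense(), r.tcp_to_grasp)
E
```

```text
pics
scene {'fx': 595.9034359393601, 'fy': 595.9034359393601, 'cx': 314.87218115352266, 'cy': 239.375381033761, 'R': array([[ 0.65202262,  0.7581974 , -0.00178776],
       [ 0.60842649, -0.52462905, -0.59546752],
       [-0.45241983,  0.38717057, -0.8033774 ]]), 't': array([-413.29569048, -306.43983483, 1511.40407078])}
top {'fx': 476.26609121824015, 'fy': 476.26609121824015, 'cx': 324.4339617199464, 'cy': 244.56718381519283, 'R': array([[-0.02828535, -0.99958426, -0.00558948],
       [-0.99381213,  0.02872199, -0.10729629],
       [ 0.10741222,  0.00251998, -0.99421138]]), 't': array([ 49.1602113 , 641.69120911, 975.55106864])}
{'time': 0.1, 'joint_pos': array([-7.87463448e+01,  7.51241003e+00,  8.53247295e+01,  1.71620209e-03,
        8.72613300e+01, -4.89035758e+00]), 'qd': array([ 0.0356983 , -0.03767488, -0.16276516,  0.02959225,  0.03561947,
       -0.00346823]), 'joint_efforts': array([ 2.26325683e-03, -5.70947170e+01, -5.01942372e+01, -1.29369273e-04,
        8.18592991e-03,  5.73415218e-05]), 'tool_pos': array([ 166.79152073, -575.82378972,  230.3161526 ]), 'tcp_rot': array([-1.79902035e+02, -1.01023043e-02,  1.61439207e+01]), 'ft_force': array([-0.19313419,  1.04196977,  0.4899372 ]), 'wrist_torque': array([-0.01611233,  0.02783388, -0.0129201 ]), 'grip_force': 0.0, 'finger_gap': 85.36102597632043} 18.700000000000003
```

View pics/scene0.png

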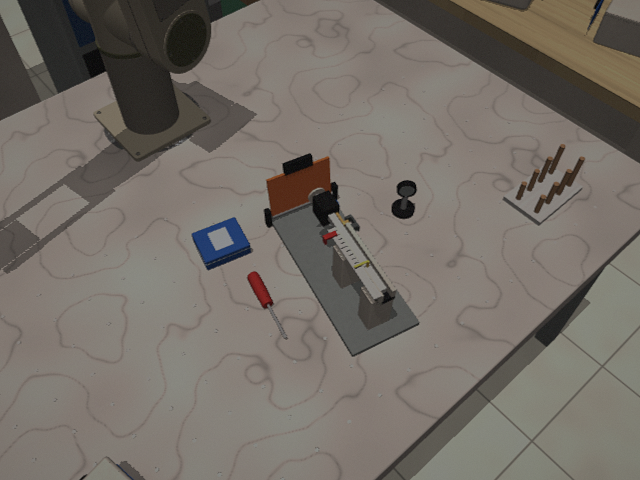

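View pics/top0.png

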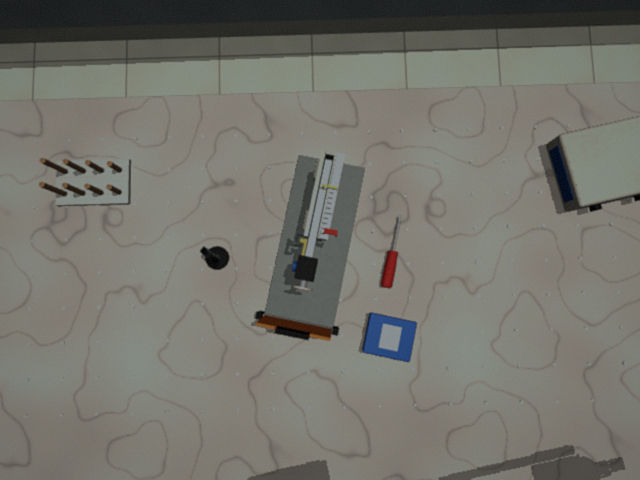

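The scene view shows the unit at about (340,260), with the guard upright at (298,185), the grip at (325,207) and the red mark at (330,237). In the top view the grip is at (306,269), the mark at (330,233), the pointer at (328,187) and the guard at (295,328). The lens, box and driver are to the sides.

```bash
python3 - <<'E'
import cv2
a=cv2.imread("pics/top0.png")[145:345,240:380]; cv2.imwrite("pics/topc.png",cv2.resize(a,None,fx=3,fy=3,interpolation=cv2.INTER_CUBIC))
a=cv2.imread("pics/scene0.png")[150:360,250:430]; cv2.imwrite("pics/scenec.png",cv2.resize(a,None,fx=2.8,fy=2.8,interpolation=cv2.INTER_CUBIC))
E
```

```text
(no output)
```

View pics/topc.png

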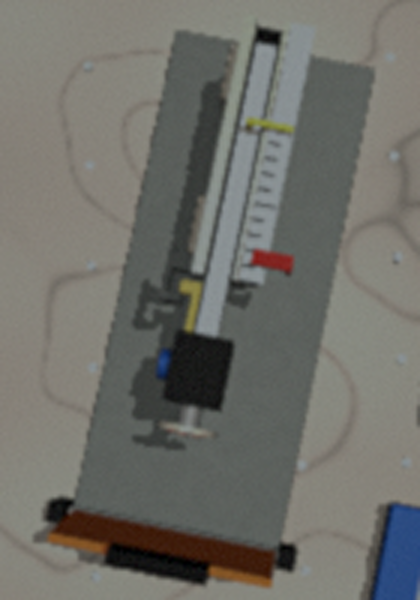

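View pics/scenec.png

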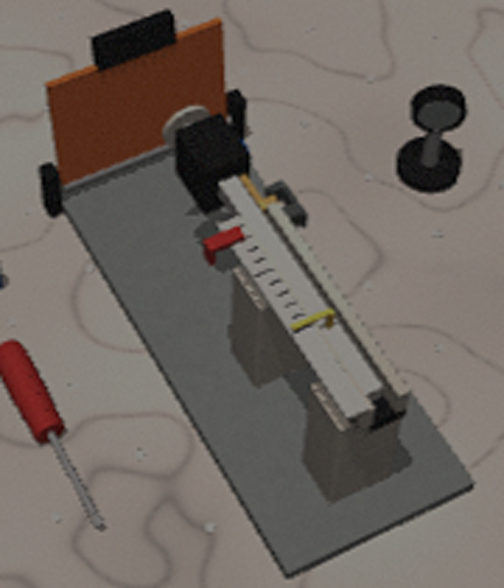

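```bash
cat > h.py <<'E'
import numpy as np, cv2
from scipy.optimize import least_squares
from bench import viewer
C={n:viewer.get_calibration(n) for n in("scene","top")}
def proj(n,X):
    c=C[n]; p=c["R"]@np.asarray(X,float)+c["t"]; return np.array([c["fx"]*p[0]/p[2]+c["cx"],c["fy"]*p[1]/p[2]+c["cy"]])
def W(p,X):  # unit->world
    c,s=np.cos(p[2]),np.sin(p[2]); return np.array([p[0]+c*X[0]-s*X[1],p[1]+s*X[0]+c*X[1],X[2]])
def plane(n,uv,z): # pixel to world at height z
    c=C[n]; d=c["R"].T@[(uv[0]-c["cx"])/c["fx"],(uv[1]-c["cy"])/c["fy"],1]; o=-c["R"].T@c["t"]; return o+d*(z-o[2])/d[2]
def cent(im,kind,box):
    h=cv2.cvtColor(im,cv2.COLOR_RGB2HSV).astype(int); H,S,V=h[...,0],h[...,1],h[...,2]
    m={"red":((H<6)|(H>174))&(S>150)&(V>70),"yel":(H>22)&(H<34)&(S>120)&(V>90),"blue":(H>100)&(H<125)&(S>130)}[kind]
    x0,x1,y0,y1=box; b=np.zeros_like(m); b[y0:y1,x0:x1]=1; m&=b; ys,xs=np.nonzero(m); return xs,ys
E
cat > fit.py <<'E'
from h import *
t=lambda x,y:("top",(239.7+x/3,144.7+y/3)); s=lambda x,y:("scene",(249.7+x/2.8,149.7+y/2.8))
obs=[(t(178,30),(190,75,12)),(t(375,68),(190,-75,12)),(s(290,577),(190,-75,12)),(s(472,485),(190,75,12)),
(t(173,333),(-38,18,153)),(t(233,340),(-38,-18,153)),(t(222,410),(-82,-18,153)),
(s(62,207),(-180,-75,12)),(s(93,42),(-175,-32,154)),(s(172,12),(-175,32,154))]
def f(p): return np.concatenate([proj(n,W(p,X))-uv for (n,uv),X in obs])
q=least_squares(f,[600,0,-.1],loss="soft_l1").x
print(q,np.degrees(q[2])); print(f(q).reshape(-1,2).round(1).tolist())
ims={n:cv2.cvtColor(cv2.imread(f"pics/{n}0.png"),cv2.COLOR_BGR2RGB) for n in C}
c,s_=np.cos(q[2]),np.sin(q[2])
for n,box in(("top",(310,345,175,245)),("scene",(315,375,225,275))):
    for k in("red","yel"):
        xs,ys=cent(ims[n],k,box); w=plane(n,(xs.mean(),ys.mean()),154)[:2]-q[:2]
        print(n,k,len(xs),xs.min(),xs.max(),ys.min(),ys.max(),"unit xy",(c*w[0]+s_*w[1]).round(1),(-s_*w[0]+c*w[1]).round(1))
for X in[(-60,0,130),(-170,0,24),(-175,0,154),(-60,0,153)]: print(X,W(q,X).round(1))
E
python3 fit.py
```

```text
[ 6.45544372e+02  5.23842186e+01 -2.26878797e-01] -12.999197507464391
[[-0.6, -0.2], [0.3, 0.1], [-1.2, -1.0], [1.3, -1.3], [1.7, -1.1], [0.5, 0.4], [-0.5, 0.2], [-3.9, -6.3], [0.9, 2.5], [0.8, 2.5]]
top red 52 324 336 229 234 unit xy 16.1 -31.3
top yel 17 323 336 185 188 unit xy 100.4 -12.5
scene red 61 323 336 231 239 unit xy 17.5 -32.1
scene yel 33 354 368 260 267 unit xy 99.9 -11.7
(-60, 0, 130) [587.1  65.9 130. ]
(-170, 0, 24) [479.9  90.6  24. ]
(-175, 0, 154) [475.   91.7 154. ]
(-60, 0, 153) [587.1  65.9 153. ]
```

>>> carry_out(
  increments=[0.15, -0.15, 0, 0, 0, 0.02, -1, 0.3, -0.3, 0, 0, 0, 0.04, -1, 0.4, -0.41, 0, 0, 0, 0.06, -1, 0.5, -0.51, 0, 0, 0, 0.081, -1, 0.6, -0.615, 0, 0, 0, 0.081, -1, 0.7, -0.717, 0, 0, 0, 0.081, -1, 0.8, -0.82, 0, 0, 0, 0.081, -1, 0.9, -0.92, 0, 0, 0, 0.081, -1, 0.9, -0.92, 0, 0, 0, 0.081, -1, 0.9, -0.92, 0, 0, 0, 0.081, -1],
  force=40,
)

```text
time: 1.35
tool_pos: [410.3, -122.3, 231.0]
tcp_rot: [180.0, 0.0, -12.9]
ft_force: [-0.4, 0.2, -0.4]
finger_gap: 0.4
grip_force: 0.0
```

>>> carry_out(
  increments=[0.04, -0.14, 0, 0, 0, 0, -1, 0.08, -0.28, 0, 0, 0, 0, -1, 0.12, -0.42, 0, 0, 0, 0, -1, 0.142, -0.52, 0, 0, 0, 0, -1, 0.142, -0.558, 0, 0, 0, 0, -1, 0.142, -0.558, 0, 0, 0, 0, -1, 0.142, -0.558, 0.07, 0, 0, 0, -1, 0.142, -0.558, 0.14, 0, 0, 0, -1, 0.142, -0.558, 0.2, 0, 0, 0, -1, 0.142, -0.558, 0.2, 0, 0, 0, -1],
)

```text
time: 2.6
tool_pos: [514.0, 79.7, 149.2]
tcp_rot: [179.9, 0.2, -13.1]
ft_force: [-0.1, 0.4, -0.1]
finger_gap: 0.2
grip_force: 0.0
```

```bash
python3 - <<'E'
from bench import sense, viewer
import cv2
a=viewer.snapshot("scene")[100:300,230:430,::-1]; b=viewer.snapshot("top")[195:395,220:420,::-1]
cv2.imwrite("pics/m1.png",cv2.resize(cv2.hconcat([a,b]),None,fx=2,fy=2,interpolation=cv2.INTER_CUBIC))
print(sense()["ft_force"],sense()["tool_pos"])
E
```

```text
[-0.20312105 -0.58440986  0.11919925] [516.08066917  80.52294663 152.14881516]
```

View pics/m1.png

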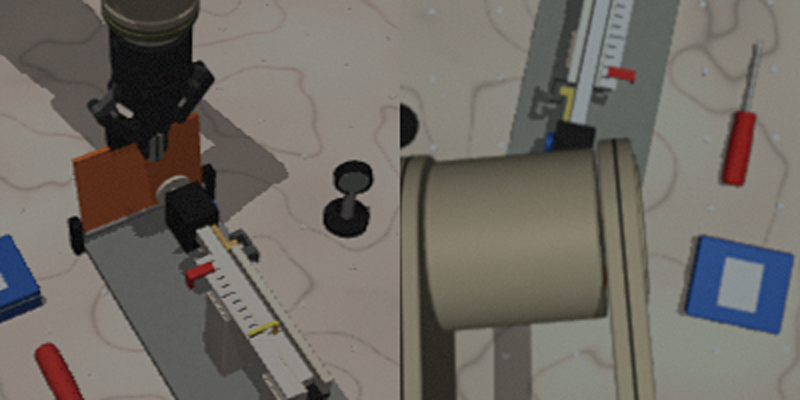

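The left half shows the fingertips in the gap between the guard and the target, at about (155,145). Next I lower 20 mm and push the guard toward -x.

>>> carry_out(
  increments=[0, 0, 0.03, 0, 0, 0, -1, 0, 0, 0.05, 0, 0, 0, -1, -0.03, 0, 0.05, 0, 0, 0, -1, -0.06, 0, 0.05, 0, 0, 0, -1, -0.09, 0, 0.05, 0, 0, 0, -1, -0.12, 0, 0.05, 0, 0, 0, -1, -0.15, 0, 0.05, 0, 0, 0, -1, -0.18, 0, 0.05, 0, 0, 0, -1, -0.21, 0, 0.05, 0, 0, 0, -1, -0.25, 0, 0.05, 0, 0, 0, -1],
)

```text
time: 3.95
tool_pos: [417.8, 104.6, 131.3]
tcp_rot: [-180.0, 0.0, -13.0]
ft_force: [0.3, -0.2, -0.2]
finger_gap: 0.0
grip_force: 0.1
```

```bash
python3 - <<'E'
from bench import sense, viewer
import cv2
a=viewer.snapshot("scene")[100:300,230:430,::-1]; b=viewer.snapshot("top")[195:395,220:420,::-1]
cv2.imwrite("pics/m2.png",cv2.resize(cv2.hconcat([a,b]),None,fx=2,fy=2,interpolation=cv2.INTER_CUBIC))
print(sense()["ft_force"],sense()["tool_pos"])
E
```

```text
[-0.35186102 -0.02885862  0.39259935] [417.08681847 104.79713559 131.05542297]
```

View pics/m2.png

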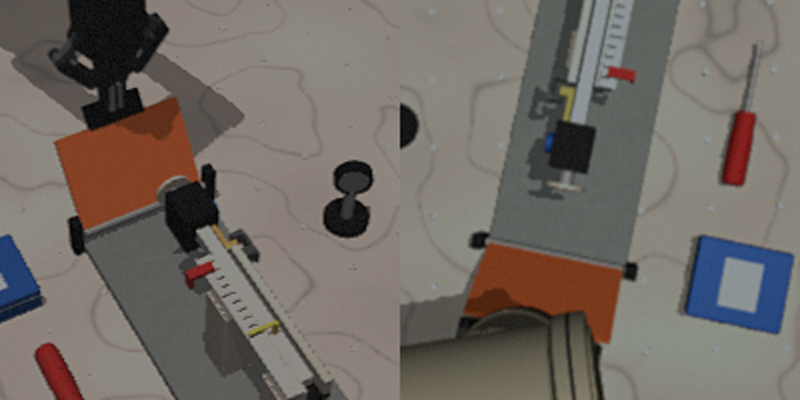

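The guard is well past 0.45 rad, with about zero contact force, so it is going down by itself. I now raise, open and move over the grip.

>>> carry_out(
  increments=[0, 0, -0.1, 0, 0, 0, -1, 0, 0, -0.2, 0, 0, 0, 1, 0.06, 0, -0.2, 0, 0, 0, 1, 0.14, 0, -0.2, 0, 0, 0, 1, 0.22, 0, -0.2, 0, 0, 0, 1, 0.3, 0, -0.2, 0, 0, 0, 1, 0.37, -0.003, -0.2, 0, 0, 0, 1, 0.432, -0.003, -0.2, 0, 0, 0, 1, 0.432, -0.003, -0.2, 0, 0, 0, 1, 0.432, -0.003, -0.2, 0, 0, 0, 1],
)

```text
time: 5.3
tool_pos: [586.7, 66.8, 210.9]
tcp_rot: [180.0, 0.1, -13.0]
ft_force: [0.5, -0.1, -0.2]
finger_gap: 85.4
grip_force: 0.0
```

>>> carry_out(
  increments=[0, 0, 0.02, 0, 0, 0, 1, 0, 0, 0.05, 0, 0, 0, 1, 0, 0, 0.09, 0, 0, 0, 1, 0, 0, 0.12, 0, 0, 0, 1, 0, 0, 0.12, 0, 0, 0, 1, 0, 0, 0.12, 0, 0, 0, 1, 0, 0, 0.12, 0, 0, 0, 1, 0, 0, 0.12, 0, 0, 0, 1, 0, 0, 0.12, 0, 0, 0, 1, 0, 0, 0.12, 0, 0, 0, 1],
)

```text
time: 6.55
tool_pos: [587.2, 66.7, 163.4]
tcp_rot: [-180.0, -0.0, -13.0]
ft_force: [-0.6, -0.5, -0.1]
finger_gap: 85.8
grip_force: 0.0
```

```bash
python3 - <<'E'
from bench import sense, viewer
import cv2
a=viewer.snapshot("scene")[100:300,230:430,::-1]; b=viewer.snapshot("top")[195:395,220:420,::-1]
cv2.imwrite("pics/m3.png",cv2.resize(cv2.hconcat([a,b]),None,fx=2,fy=2,interpolation=cv2.INTER_CUBIC))
print(sense()["ft_force"],sense()["tool_pos"],sense()["finger_gap"])
E
```

```text
[ 0.02101794 -0.4914096   0.74432989] [587.14549     66.70685855 163.33746074] 85.42302043780643
```

View pics/m3.png

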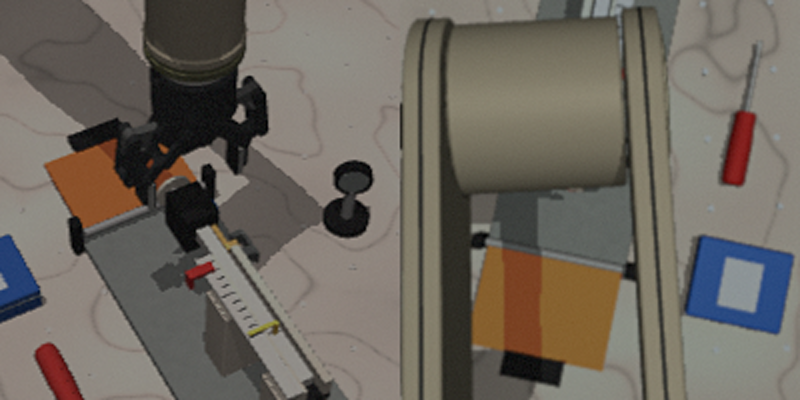

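The guard now lies flat, with its tab at top-crop (532,370), and the open fingers straddle the grip. I check the flat position while descending.

>>> carry_out(
  increments=[0, 0, 0.03, 0, 0, 0, 1, 0, 0, 0.06, 0, 0, 0, 1, 0, 0, 0.09, 0, 0, 0, 1, 0, 0, 0.12, 0, 0, 0, 1, 0, 0, 0.137, 0, 0, 0, 1, 0, 0, 0.137, 0, 0, 0, 1, 0, 0, 0.137, 0, 0, 0, 1, 0, 0, 0.137, 0, 0, 0, 0.3, 0, 0, 0.137, 0, 0, 0, 0.15, 0, 0, 0.137, 0, 0, 0, 0.15],
)

```text
time: 7.9
tool_pos: [587.6, 67.3, 109.1]
tcp_rot: [-179.9, -0.1, -13.0]
ft_force: [1.0, 4.3, 2.1]
finger_gap: 49.2
grip_force: 1.9
```

```bash
python3 - <<'E'
from h import *
from bench import sense
q=[645.54,52.38,-.22688]
for a in(1.3,1.4,1.52): print(a,proj("top",W(q,(-170-130*np.sin(a),0,24+130*np.cos(a)))))
s=sense();print(s["ft_force"],s["tool_pos"],s["finger_gap"],s["grip_force"])
E
```

```text
1.3 [284.55467367 385.65889188]
1.4 [284.82037884 385.89894696]
1.52 [285.31095696 385.32973508]
[0.96220468 4.258389   2.11871646] [587.63172713  67.33667293 109.10929805] 49.172126733642806 1.8579749017953873
```

>>> carry_out(
  increments=[0, 0, 0, 0, 0, 0, 0, 0, 0, 0, 0, 0, 0, -0.1, 0, 0, 0, 0, 0, 0, -0.3, 0, 0, 0, 0, 0, 0, -1, 0, 0, 0, 0, 0, 0, -1, 0, 0, 0, 0, 0, 0, -1, 0, 0, 0, 0, 0, 0, -1, 0, 0, 0, 0, 0, 0, -1, 0, 0, 0, 0, 0, 0, -1, 0, 0, 0, 0, 0, 0, -1],
  force=40,
)

```text
time: 9.15
tool_pos: [587.9, 68.0, 109.6]
tcp_rot: [-179.9, -0.1, -13.0]
ft_force: [0.8, 6.6, 6.3]
finger_gap: 37.2
grip_force: 40.0
```

>>> carry_out(
  increments=[0, -0.001, 0, 0, 0, 0, -1, -0.01, -0.002, 0, 0, 0, 0, -1, -0.03, -0.002, 0, 0, 0, 0, -1, -0.055, -0.002, 0, 0, 0, 0, -1, -0.08, -0.002, 0, 0, 0, 0, -1, -0.105, -0.002, 0, 0, 0, 0, -1, -0.13, -0.002, 0, 0, 0, 0, -1, -0.15, -0.002, 0, 0, 0, 0, -1, -0.15, -0.002, 0, 0, 0, 0, -1, -0.15, -0.002, 0, 0, 0, 0, -1],
)

```text
time: 10.4
tool_pos: [529.7, 81.7, 109.6]
tcp_rot: [-179.9, -0.1, -13.0]
ft_force: [2.9, 5.1, 4.4]
finger_gap: 37.2
grip_force: 40.4
```

```bash
python3 - <<'E'
from bench import sense, viewer
import cv2
A=viewer.snapshot("scene");B=viewer.snapshot("top")
cv2.imwrite("pics/s4.png",A[:,:,::-1]);cv2.imwrite("pics/t4.png",B[:,:,::-1])
a=A[190:290,290:390,::-1]; b=B[155:255,280:380,::-1]
cv2.imwrite("pics/m4.png",cv2.resize(cv2.hconcat([a,b]),None,fx=4,fy=4,interpolation=cv2.INTER_CUBIC))
s=sense();print(s["ft_force"],s["tool_pos"],s["finger_gap"],s["grip_force"])
E
```

```text
[3.23156535 5.68584798 6.10898356] [529.7884447   81.65267873 109.57178746] 36.78944794678139 40.391111969947815
```

View pics/m4.png

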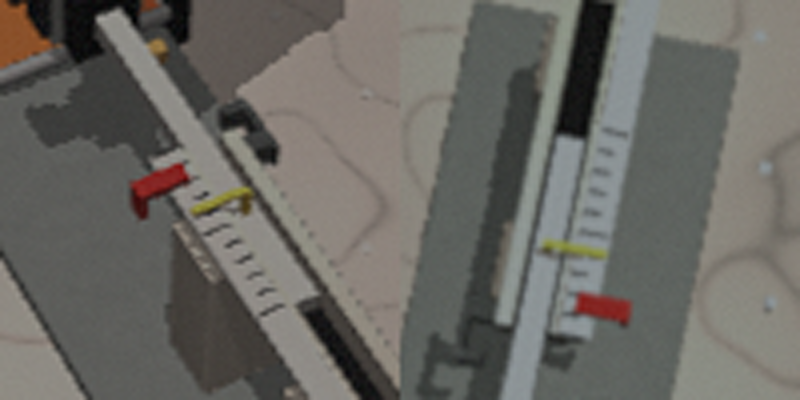

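The pointer is visible and approaching the mark: top crop pointer (575,249), mark (603,307). I measure the gap on rectified images at z=154.

```bash
cat > gap.py <<'E'
from h import *
import sys
q=[645.54,52.38,-.22688]
def rect(n,im): # unit plane z=154: x -40..120, y -50..0, 0.25 mm/px (cols x, rows y)
    u=np.float32([(-40,-50),(120,-50),(120,0),(-40,0)]); p=np.float32([proj(n,W(q,(*a,154))) for a in u])
    H=cv2.getPerspectiveTransform(p,np.float32((u+[40,50])*4)); return cv2.warpPerspective(im,H,(640,200),flags=cv2.INTER_CUBIC).astype(float)
def prof(v,th=.5):
    v=v-np.median(v); k=v.argmax(); t=v[k]*th; a=k
    while a>0 and v[a]>t: a-=1
    b=k
    while b<639 and v[b]>t: b+=1
    return -40+a/4,-40+b/4
def gap(ims,show=True):
    for n in ims:
        R=rect(n,ims[n]); red=R[...,0]-np.maximum(R[...,1],R[...,2]); yel=np.minimum(R[...,0],R[...,1])-R[...,2]
        for y0 in(-40,-34,-28,-22): print(n,"mark y",y0,prof(red[(y0+48)*4:(y0+52)*4].mean(0)))
        for y0 in(-20,-14,-8): print(n,"ptr y",y0,prof(yel[(y0+48)*4:(y0+52)*4].mean(0)))
if __name__=="__main__":
    t=sys.argv[1]
    gap({n:cv2.cvtColor(cv2.imread(f"pics/{n[0]}{t}.png"),cv2.COLOR_BGR2RGB) for n in C})
E
python3 gap.py 4; cp pics/scene0.png pics/s0.png; cp pics/top0.png pics/t0.png; echo; python3 gap.py 0
```

```text
scene mark y -40 (np.float64(12.5), np.float64(23.0))
scene mark y -34 (np.float64(12.0), np.float64(23.25))
scene mark y -28 (np.float64(12.0), np.float64(23.0))
scene mark y -22 (np.float64(12.25), np.float64(22.75))
scene ptr y -20 (np.float64(37.25), np.float64(42.5))
scene ptr y -14 (np.float64(37.75), np.float64(42.0))
scene ptr y -8 (np.float64(37.25), np.float64(41.75))
top mark y -40 (np.float64(11.25), np.float64(21.75))
top mark y -34 (np.float64(11.5), np.float64(21.5))
top mark y -28 (np.float64(11.5), np.float64(21.25))
top mark y -22 (np.float64(11.5), np.float64(21.25))
top ptr y -20 (np.float64(38.75), np.float64(43.0))
top ptr y -14 (np.float64(38.5), np.float64(43.25))
top ptr y -8 (np.float64(38.25), np.float64(43.25))

scene mark y -40 (np.float64(12.25), np.float64(23.0))
scene mark y -34 (np.float64(12.0), np.float64(23.25))
scene mark y -28 (np.float64(12.0), np.float64(23.0))
scene mark y -22 (np.float64(12.25), np.float64(22.75))
scene ptr y -20 (np.float64(97.25), np.float64(101.75))
scene ptr y -14 (np.float64(97.25), np.float64(101.75))
scene ptr y -8 (np.float64(97.0), np.float64(101.75))
top mark y -40 (np.float64(11.25), np.float64(21.5))
top mark y -34 (np.float64(11.5), np.float64(21.5))
top mark y -28 (np.float64(11.5), np.float64(21.25))
top mark y -22 (np.float64(11.5), np.float64(21.25))
top ptr y -20 (np.float64(98.0), np.float64(103.0))
top ptr y -14 (np.float64(98.25), np.float64(103.0))
top ptr y -8 (np.float64(98.5), np.float64(103.25))
```

>>> carry_out(
  increments=[-0.005, 0, 0, 0, 0, 0, -1, -0.015, 0, 0, 0, 0, 0, -1, -0.03, 0, 0, 0, 0, 0, -1, -0.045, 0, 0, 0, 0, 0, -1, -0.055, 0, 0, 0, 0, 0, -1, -0.0595, 0, 0, 0, 0, 0, -1, -0.0595, 0, 0, 0, 0, 0, -1, -0.0595, 0, 0, 0, 0, 0, -1, -0.0595, 0, 0, 0, 0, 0, -1, -0.0595, 0, 0, 0, 0, 0, -1],
)

```text
time: 11.75
tool_pos: [506.7, 87.1, 109.6]
tcp_rot: [-179.9, -0.2, -13.0]
ft_force: [3.4, 5.7, 4.4]
finger_gap: 37.0
grip_force: 40.2
```

```bash
python3 - <<'E'
from bench import sense, viewer
import cv2
A=viewer.snapshot("scene");B=viewer.snapshot("top")
cv2.imwrite("pics/s5.png",A[:,:,::-1]);cv2.imwrite("pics/t5.png",B[:,:,::-1])
a=A[190:290,290:390,::-1]; b=B[185:285,280:380,::-1]
cv2.imwrite("pics/m5.png",cv2.resize(cv2.hconcat([a,b]),None,fx=4,fy=4,interpolation=cv2.INTER_CUBIC))
s=sense();print(s["ft_force"],s["tool_pos"],s["finger_gap"],s["grip_force"])
E
python3 gap.py 5
```

```text
[3.50091947 5.40193111 4.76825302] [506.74650035  87.06266163 109.5893677 ] 37.17147352327966 40.20002603530884
scene mark y -40 (np.float64(12.5), np.float64(23.0))
scene mark y -34 (np.float64(12.0), np.float64(23.0))
scene mark y -28 (np.float64(17.25), np.float64(23.0))
scene mark y -22 (np.float64(19.0), np.float64(23.0))
scene ptr y -20 (np.float64(13.75), np.float64(18.5))
scene ptr y -14 (np.float64(13.75), np.float64(18.5))
scene ptr y -8 (np.float64(14.0), np.float64(18.25))
top mark y -40 (np.float64(11.25), np.float64(21.5))
top mark y -34 (np.float64(11.5), np.float64(21.5))
top mark y -28 (np.float64(11.25), np.float64(21.5))
top mark y -22 (np.float64(11.25), np.float64(15.25))
top ptr y -20 (np.float64(14.5), np.float64(20.0))
top ptr y -14 (np.float64(15.0), np.float64(19.5))
top ptr y -8 (np.float64(14.75), np.float64(19.5))
```

View pics/m5.png

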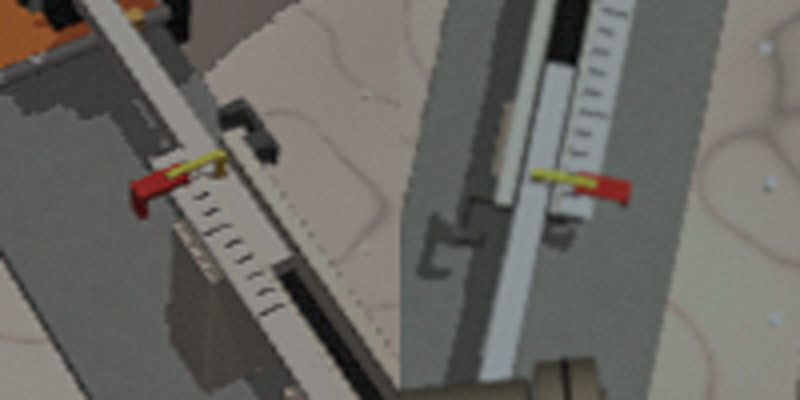

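The pointer stands over the mark in both views (scene crop (195,165), top crop (575,181)). The parallax-corrected error is about 0.4 mm short, so I nudge once more and then hand in.

>>> carry_out(
  increments=[-0.001, 0, 0, 0, 0, 0, -1, -0.001, 0, 0, 0, 0, 0, -1, -0.001, 0, 0, 0, 0, 0, -1, -0.001, 0, 0, 0, 0, 0, -1, -0.001, 0, 0, 0, 0, 0, -1, -0.001, 0, 0, 0, 0, 0, -1, -0.001, 0, 0, 0, 0, 0, -1, -0.001, 0, 0, 0, 0, 0, -1, -0.001, 0, 0, 0, 0, 0, -1, -0.001, 0, 0, 0, 0, 0, -1],
)

```text
time: 13.1
tool_pos: [506.4, 87.1, 109.6]
tcp_rot: [-179.9, -0.2, -13.0]
ft_force: [3.1, 6.4, 3.9]
finger_gap: 37.2
grip_force: 40.2
```

```bash
python3 - <<'E'
from bench import sense, order
s=sense();print(s["ft_force"],s["tool_pos"],s["finger_gap"],s["grip_force"])
print(order.hand_in())
E
```

```text
[3.14857498 6.39373622 3.87822373] [506.37684939  87.11692768 109.56407619] 37.20569276478426 40.16932189464569
the job is handed in; nothing more can be done
None
```

I handed the job in at 13.1 s: guard folded flat, button squeezed in (37 mm finger gap, 40 N grip), and the boom held about 84 mm out, with the pointer within about 1 mm of the mark's middle by my image measurement.

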